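# Knock a stuck hub nut out of a socket over the parts tray

## Robot

A 7-joint arm with a two-finger parallel gripper is mounted at the origin on a cart in front of the work surface, level with it; the furniture and walls round the work are solid. World frame = base frame: x ahead of the robot, y to its left, z up, the work surface at z = 0. Lengths are in mm, angles in rad, forces in N, time in s.
With the tool pointing down it reaches from about 425 to 825 mm from the base axis. Payload 3.6 kg.
Tool frame: the origin (TCP) lies at the very end of the fingers, on their centre line; the grasp point (between the pads) lies 19 mm behind it; z points along the fingers, y is the line along which they close (so a half turn about z gives the same grasp; the last joint's range is limited). The gripper opens to 93 mm and grips with 3 to 60 N. Pads are 15 mm wide; open, the fingers measure 128 mm over their backs; the gripper's body (75 mm by 188 mm) begins 65 mm behind the grasp point.
Start: joints at [1.085, 0.615, -0.013, 1.423, 0.008, 1.103, -0.04], TCP at [287.873, -582.744, 218.64] pointing down, gripper open.
Joint ranges: [-3.12, 3.12], [-0.3, 2.06], [-1.34, 1.32], [0.26, 2.42], [-1.36, 4.5], [0.01, 1.98], [-2.84, 2.84]. Speed limits (rad/s): [2.79, 2.79, 3.14, 3.14, 3.14, 3.14, 3.14].

## Interface

Orientations are given as [roll, pitch, yaw] about the fixed x, y, z axes, in that order (R = Rz(yaw) Ry(pitch) Rx(roll)).
In Python, from station import r gives the robot as it stands. Calls block until the motion is done:
- r.move_ptp(position, orientation): joint-space move of the TCP to a pose.
- r.movel(position, vel=150, attitude=None, contact_N=None): straight line of the TCP; attitude=None keeps the orientation; vel is the mean speed in mm/s. With contact_N (N) it stops when the force on the tool has changed by that much, and returns True; else False.
- r.move_j(angles): joint-space move.
- r.set_gripper(opening, strength=None): finger opening in mm; strength is the grip in N (None keeps the last); returns when the fingers have stopped.
- r.hold(seconds).
- r.solve_ik(position, orientation): joint angles nearest the present ones, or None.
- r.grab_frame(name): name is "scene" or "top" or "wrist"; returns the picture (384x512x3 uint8, red, green, blue); there is no depth.
- r.camera_info(name): a dict with "vertical_fov" (degrees; the focal length in pixels is half the picture's height over the tangent of half this angle, whatever the lens; pixels are square), "cx", "cy" (the principal point, pixels), "T" (4x4, takes a point from camera to world coordinates); the wrist camera has in their place "hand_eye" (4x4, takes a point from camera to tool coordinates, whose origin is the TCP and whose axes are the flange's). Camera axes: x right, y down, z forward; pixel columns grow to the right and rows downward; lengths in mm; the calibration is good to about 2 mm. A picture is of the moment at which its call begins: read the wrist's pose just before it. camera_info takes no time and is no camera call.
A pose or a line that the arm cannot do raises r.Unreachable and nothing moves.
- r.job_done(): hands the job in; it is judged then, once.
Trained networks look in the newest picture that a camera, given by its name, has taken for a name from the list of things; names that differ only in an ending like _2 or _b are one class to them, and where a whole thing is asked for, a point or a joint stands for the part that bears it (a point fixed in the world has none). Each returns a list of dicts, best first, with "confidence" (0 to 1); they miss things now and then, are a little off and sometimes report something else, mostly with a low value. They report only what shows in the picture. A call takes as long as a camera call. They do not tell look-alikes from the thing itself.
- r.boxes_of(label, camera): "xyz" ([x, y, z] in mm, in world coordinates, good to about 4 mm: the middle of the surface that is visible of it).
- r.silhouettes(label, camera): "mask" (384x512 bool, what is visible of it).
Readings, each from a call of its own:
- r.current_t(): time.
- r.current_joints(): joint angles.
- r.current_joint_vel(): joint speeds.
- r.current_tau(): joint torques, N m.
- r.current_tool_pos(): TCP position.
- r.current_eef_rot(): TCP orientation.
- r.current_wrist_force(): force on the tool from outside, world axes, zero at the start.
- r.current_wrist_torque(): the same for the moment, N m.
- r.current_finger_gap(): finger opening in mm.
- r.current_finger_force(): force on a finger pad.
Only numpy, scipy, OpenCV 4.12 (cv2) and the standard library are available. Lean on these libraries where they do the work, as an engineer would, in place of code of your own. Each camera call takes 0.05 s, during which the arm holds its last target. There are 200 camera calls.

## Task

A hub nut has stuck in the deep black socket with the blue ring. Turn the socket mouth down over the light grey parts tray and knock its mouth on the wood block lying in the tray until the nut drops out into the tray. Then stand the empty socket mouth down in the free end of the red-rimmed socket tray, and leave the jar and the oil can standing where they are.

Things in the scene. Friction and masses are not known exactly. Their poses are not given: they have to be found in the camera images.
- socket: deep impact socket, black steel, blue ring near its drive end: cylinder of 52 mm diameter (12 flats, 51 mm across), 85 mm long, 0.55 kg; starts lying on its side. Origin: its middle, on the axis (25.5 mm above the bench when lying). x runs along it from the open mouth (x = -42.5 mm) to the drive end (+42.5 mm), so x points up when the mouth is down. The blue ring lies at x = +20 to +28 mm
- socket_mouth (a point): centre of the socket's open mouth, in the plane of its rim; axes as the socket's. The mouth is a hexagonal hole, 38 mm across flats, 44 mm deep; two sprung steel balls in its walls, 27 mm behind the mouth, grip the nut and hold it against its weight when the socket is merely turned over. Once it has crept out about 12 mm they let it go, and it falls out as the socket is lifted
- nut: yellow zinc-plated hexagon nut, 36 mm across flats, 22 mm thick, 0.12 kg, in the socket at first, its outer face about 17 mm behind the mouth, out of the fingers' reach. Origin: its centre; x along its hole. Slow pressing does not shift it; each brisk knock of the mouth straight down on the block makes it creep out: by 1 to 2 mm at 0.15 m/s, 3 to 10 mm at 0.3 m/s; the knocks needed differ each time
- parts_tray: open parts tray of light grey sheet metal with a rolled rim, 260 x 150 mm and 43 mm high, 0.6 kg, loose on the bench, its long side pointing roughly away from the robot. Origin: centre of the underside; x along it (inner faces of the end walls at -126 and +126 mm), y across it (side walls at -71 and +71 mm); floor 4 mm thick
- knock_block: softwood block 45 x 110 x 35 mm lying loose on the floor of the parts tray, its long side roughly along the tray. Origin: centre of its underside; its y axis is its long side; its top is 39 mm above the bench
- socket_tray: fixed flat socket tray, 108 x 196 mm, black floor 4 mm thick, red rim 10 mm high; four smaller sockets up to 86 mm high stand in its right-hand half (y below -20 mm); the left-hand half is free. Origin: centre of the underside; x away from the robot, y to the left at no yaw
- free_end (a point): centre of the free half of the socket tray, on its floor (4 mm above the bench); the free floor is 100 mm (along x) by 106 mm (along y), axes as the socket tray's
- jar: glass jar of nuts with a dark blue lid, 68 mm in diameter, 95 mm high; a bystander behind the work. Origin: centre of its underside
- oil_can: grey pump oil can with a thin spout, 64 mm wide and 152 mm high; a bystander behind the work. Origin: near the centre of its underside
There are look-alikes about, which are no part of the job. What is shaped like the socket but purple is not meant.

How it is judged:
By the outcome, as a careful person would: the job done as asked, in the order asked, and still so for the second after the job is handed in, with the robot touching nothing.
It also fails if it takes over 43 s, if anything falls off the work surface, if the arm or the gripper's body presses on something with over 40 N, if the wrist force passes 120 N, or if a joint passes its speed limit or range.

## Working session

There is one attempt and no reset: what is moved stays moved. The work goes in short steps, each a Python script; the robot and the scene stay as the last script left them, time stands still between calls to the robot, and variables do not carry over. Pictures are saved under pics/ and viewed, at most 10 in all, crops included, and the job is handed in when it is done.

```bash
ls; mkdir -p pics
python3 - <<'E'
from station import r
import cv2,numpy as np
ims=[]
for c in ("scene","top"):
    im=r.grab_frame(c); cv2.imwrite(f"pics/{c}0.png",im[:,:,::-1])
    i=r.camera_info(c); print(c,i["vertical_fov"],i["cx"],i["cy"],np.round(i["T"],3).tolist())
    for l in ["socket","socket_mouth","parts_tray","knock_block","socket_tray","jar","oil_can","nut"]:
        print(l,[(np.round(d["xyz"]).tolist(),round(d["confidence"],2)) for d in r.boxes_of(l,c)])
    ims.append(im)
cv2.imwrite("pics/both.png",cv2.resize(np.vstack(ims),(450,600))[:,:,::-1])
print(r.current_t(),r.current_eef_rot())
E
```

```text
pics
scene 45.922292534543374 252.96002542934772 194.01954510526352 [[-0.979, 0.128, -0.158, 776.33], [0.204, 0.576, -0.792, 1053.481], [-0.01, -0.807, -0.59, 818.845], [0.0, 0.0, 0.0, 1.0]]
socket [([504.0, 224.0, 42.0], 0.85), ([623.0, 186.0, 45.0], 0.55)]
socket_mouth [([624.0, 182.0, 44.0], 0.88), ([506.0, 226.0, 40.0], 0.57)]
parts_tray [([541.0, -49.0, 13.0], 0.96)]
knock_block [([491.0, -325.0, 4.0], 0.44)]
socket_tray [([490.0, -328.0, 6.0], 0.87)]
jar [([671.0, 308.0, 75.0], 0.87)]
oil_can [([666.0, 370.0, 74.0], 0.93)]
nut [([493.0, 233.0, 16.0], 0.44)]
top 50.46247245908927 248.52170134798095 184.98675345944892 [[-0.018, -0.996, 0.083, 459.883], [-1.0, 0.019, 0.015, 3.785], [-0.016, -0.083, -0.996, 1370.916], [0.0, 0.0, 0.0, 1.0]]
socket [([622.0, 166.0, 48.0], 0.81), ([495.0, 206.0, 49.0], 0.57)]
socket_mouth [([494.0, 206.0, 51.0], 0.92), ([622.0, 170.0, 43.0], 0.56)]
parts_tray [([544.0, -44.0, 5.0], 0.69)]
knock_block [([579.0, -10.0, 42.0], 0.95)]
socket_tray [([485.0, -310.0, 8.0], 0.7)]
jar [([663.0, 285.0, 89.0], 0.94)]
oil_can [([649.0, 351.0, 66.0], 0.92)]
nut [([483.0, -308.0, 8.0], 0.18)]
0.9 [-3.14157364e+00 -3.76500415e-05  4.58758829e-01]
```

View pics/top0.png

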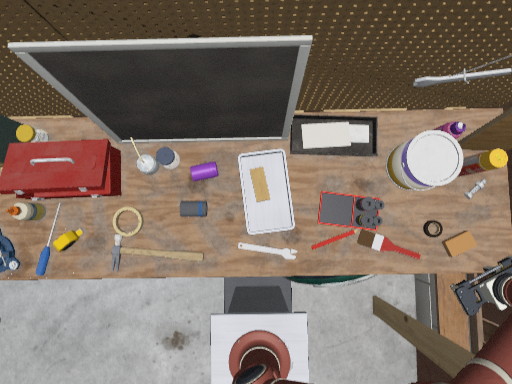

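View pics/scene0.png

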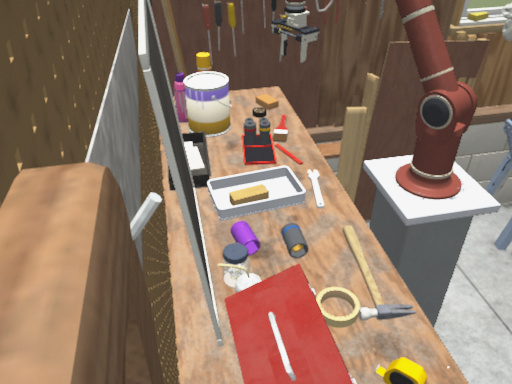

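The top view shows the black socket at about (193,208), the purple look-alike at (204,170), the grey parts tray with the block at (260,184), and the socket tray with its free left half at (337,208). The scene view shows the black socket at (294,240). Next I zoom in to see which end is the mouth and get the yaws from the masks.

```bash
cat > h.py <<'E'
import numpy as np,cv2
from station import r
from scipy.spatial.transform import Rotation as R
def px2w(uv,cam,z):
    i=r.camera_info(cam);f=192/np.tan(np.radians(i["vertical_fov"]/2));T=np.array(i["T"])
    uv=np.atleast_2d(uv).astype(float)
    d=np.c_[(uv-[i["cx"],i["cy"]])/f,np.ones(len(uv))]@T[:3,:3].T
    return (T[:3,3]+d*((z-T[2,3])/d[:,2:]))[:,:2]
def rect(label,z,cam="top",k=0):
    s=r.silhouettes(label,cam); out=[]
    for d in s:
        m=np.argwhere(d["mask"])[:,::-1]
        w=px2w(m,cam,z).astype(np.float32)
        out.append((cv2.minAreaRect(w),round(d["confidence"],2)))
    return out
E
python3 - <<'E'
from h import *
for l,z in [("socket",25),("parts_tray",43),("knock_block",39),("socket_tray",10)]:
    r.grab_frame("top")
    for q in rect(l,z): print(l,np.round(np.hstack([np.ravel(q[0][0]),np.ravel(q[0][1]),q[0][2]]),1),q[1])
a=cv2.imread("pics/top0.png")[185:235,160:225]; b=cv2.imread("pics/scene0.png")[215:265,260:325]
c=cv2.imread("pics/top0.png")[180:235,310:390]
f=lambda x:cv2.resize(x,(390,300),interpolation=cv2.INTER_CUBIC)
cv2.imwrite("pics/z.png",np.vstack([np.hstack([f(a),f(b)]),np.hstack([f(c),f(c)])]))
E
```

```text
socket [623.5 171.7  54.   89.6  10.9] 0.62
socket [499.7 210.3  89.9  52.9  89. ] 0.61
socket [657.3 372.8 105.3  62.9  59.6] 0.2
parts_tray [550.5 -33.1 271.7 163.1   7.2] 0.84
parts_tray [ 484.1 -306.9  212.4  108.5   82.2] 0.38
parts_tray [667.8 288.8  82.5  65.   62.4] 0.24
knock_block [575.7 -12.6 114.2  48.5  12.7] 0.71
knock_block [552.2 -32.7 268.7 158.5   6. ] 0.48
socket_tray [ 483.5 -312.7  211.1  108.1   81.9] 0.78
```

View pics/z.png

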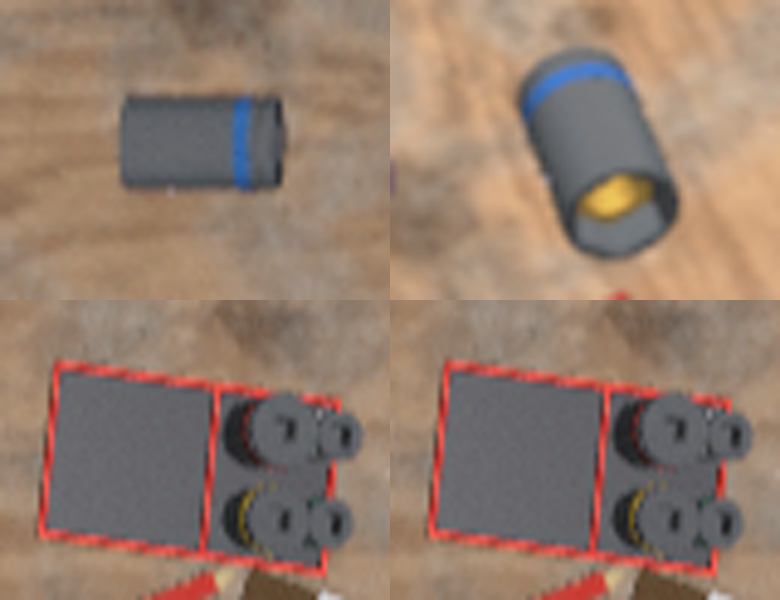

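The mouth, with the nut showing yellow, faces +y, and the blue ring is on the -y side. The free half of the socket tray is the left part of the lower crop. Next I scan IK over the tool's tilt and heading.

```bash
cat >> h.py <<'E'
Z=np.array([0,0,1.])
def tool(center,u,v,a,s,sgn):
    """TCP pose gripping the socket (centre, axis u mouth->drive, tool comes along v tilted by a from drive side) at axial s"""
    u=np.array(u,float);v=np.array(v,float)
    z=-u*np.sin(a)+v*np.cos(a);y=sgn*np.cross(u,v);x=np.cross(y,z)
    M=np.c_[x,y,z]
    return np.array(center)+s*u+19*z, R.from_matrix(M).as_euler("xyz")
def d(deg): t=np.radians(deg);return np.array([np.cos(t),np.sin(t),0])
E
python3 - <<'E'
from h import *
c=np.array([(57,63),(218,85),(205,250),(42,237)])/[4.875,5.4545]+[310,180]
w=px2w(c,"top",10);print(w.round(),w.mean(0).round(1))
e=w[0]-w[1]+w[3]-w[2];print("tray yaw",np.degrees(np.arctan2(-e[0],e[1])))
fe=w.mean(0)
for a in (20,30,40,50):
  A=np.radians(a)
  for sg in (1,-1):
    g=tool([500,210,25.5],d(-91),-Z,A,8,sg);q=r.solve_ik(*g);q2=r.solve_ik(g[0]+[0,0,100],g[1])
    print("GRASP",a,sg,None if q is None else np.round(q,2),q2 is not None)
    for h in range(-180,180,30):
      o=[r.solve_ik(*tool(c,Z,d(h),A,8,sg)) for c in ([576,-12,81.5],[576,-12,160],[*fe,46.5],[*fe,140])]
      if sum(x is not None for x in o)>=2: print(a,sg,h,[x is not None for x in o],*[np.round(o[k],2) if o[k] is not None else None for k in (0,2)])
E
```

```text
[[ 547. -220.]
 [ 531. -329.]
 [ 431. -316.]
 [ 441. -206.]] [ 487.7 -268. ]
tray yaw -6.5904003060432235
GRASP 20 1 [ 0.04  0.79 -0.42  2.02 -0.14  0.28 -0.14] True
20 1 -150 [False, False, True, True] None [-0.02  1.23  0.34  1.28  0.43  1.63 -0.98]
20 1 -120 [True, True, True, True] [-0.47  1.19  0.28  1.26  0.51  1.68 -0.97] [-0.32  1.2   0.58  1.67  0.58  1.08 -0.9 ]
20 1 -90 [True, True, True, True] [-0.77  1.13  0.53  1.66  0.68  1.12 -0.91] [-0.58  1.28  0.82  2.08  1.15  0.45 -1.33]
20 1 -60 [True, True, False, False] [-1.18  1.43  1.17  2.09  0.35  0.16 -0.48] None
20 1 30 [True, True, True, True] [ 1.07  1.41 -1.16  2.39  3.25  0.74 -0.22] [ 1.58  1.31 -0.94  2.08 -1.26  0.33 -1.77]
20 1 60 [True, True, True, True] [ 0.97  1.14 -0.77  2.02 -1.27  0.57 -1.87] [ 0.73  1.14  0.36  1.7  -1.23  1.64 -1.77]
20 1 90 [True, True, True, True] [ 0.26  1.09  0.31  1.62 -1.18  1.65 -1.88] [ 0.61  1.24  0.42  1.31 -0.94  1.91 -1.79]
20 1 120 [True, True, True, False] [ 0.24  1.19  0.17  1.22 -0.79  1.86 -1.97] [ 0.82  1.33 -0.44  0.98 -0.15  1.96 -2.15]
GRASP 20 -1 [-0.26  0.76  0.03  
[... 8726 characters left out ...]
 [ 0.48  0.79 -0.77  2.34  2.44  0.76  2.39] [ 1.18  0.89 -0.77  2.31  2.92  0.46  2.59]
50 -1 30 [True, True, True, True] [ 0.71  0.81 -0.77  2.24  2.95  0.29  2.56] [ 1.28  0.92 -0.75  2.08 -0.74  0.15  0.5 ]
50 -1 60 [True, True, True, True] [ 0.76  0.85 -0.71  2.   -0.6   0.3   0.33] [ 1.13  0.93 -0.55  1.8  -0.4   0.7   0.55]
50 -1 90 [True, True, True, True] [ 0.67  0.92 -0.64  1.71 -0.27  0.8   0.41] [ 1.    1.   -0.51  1.54 -0.15  1.11  0.71]
50 -1 120 [True, True, True, True] [ 0.57  1.02 -0.68  1.44 -0.    1.22  0.57] [ 0.87  1.07 -0.54  1.34  0.09  1.42  0.92]
50 -1 150 [True, True, True, True] [ 0.42  1.09 -0.7   1.24  0.2   1.55  0.84] [ 0.74  1.11 -0.58  1.26  0.35  1.6   1.19]
```

```bash
cat >> h.py <<'E'
A=np.radians(38);S=8;B=np.array([576,-12.])
def up(c,h=-95): return tool(c,Z,d(h),A,S,1)
def st(m=""): print(m,round(r.current_t(),2),np.round(r.current_tool_pos(),1),np.round(r.current_wrist_force(),1),round(float(r.current_finger_gap()),1))
E
python3 - <<'E'
from h import *
p,o=tool([500,210,27],d(-91),-Z,A,S,1)
z=R.from_euler("xyz",o).apply(Z)
r.move_ptp(p-z*90,o); st("above")
r.movel(p,vel=150); st("at")
r.set_gripper(45,strength=55); st("grip")
r.movel(p+[0,0,120],vel=200); st("lift")
q=up([*B,150]); r.move_ptp(*q); st("over")
im=r.grab_frame("scene");t=r.grab_frame("top")
cv2.imwrite("pics/1.png",np.hstack([cv2.resize(im[60:270,150:400],(400,336)),cv2.resize(t[110:270,170:360],(400,336))])[:,:,::-1])
E
```

```text
above 4.03 [499.8 157.4  82.8] [0.5 0.4 0.1] 93.0
at 4.78 [500.5 213.3  12.2] [ 0.7 -0.2 -0.2] 93.0
grip 5.52 [499.6 213.8  12.2] [-1.8 -1.1  2.5] 50.7
lift 6.27 [499.1 212.6 130.3] [-0.6 -0.7 -6.8] 50.4
over 7.32 [572.8 -26.  143.4] [ 0.1 -0.4 -6.6] 50.2
```

View pics/1.png

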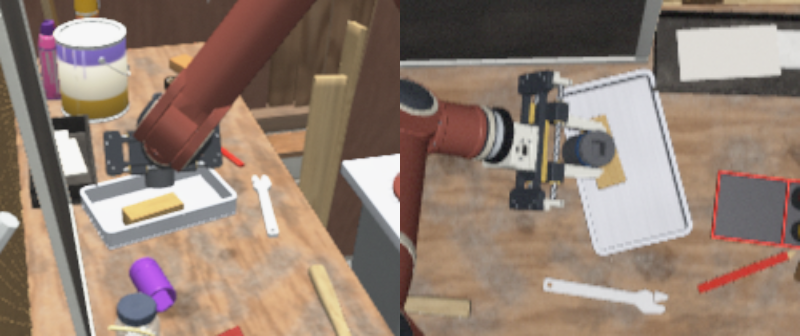

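The socket hangs upright over the block, and the wrist reads 6.7 N, so the nut is still inside. Next I touch the block, then make one moderate knock.

```bash
cat >> h.py <<'E'
def knock(zc,vel,rise=40,N=15):
    p=np.array(r.current_tool_pos());x,y=p[:2]
    t=r.current_t()
    hit=r.movel([*up([*B,100])[0][:2],zc-rise],vel=vel,contact_N=N)
    z1=r.current_tool_pos()[2];f=r.current_wrist_force()[2]
    r.movel([*up([*B,100])[0][:2],zc+rise],vel=150)
    r.hold(.15)
    print("knock",vel,hit,round(z1,1),round(float(f),1),"after W",np.round(r.current_wrist_force(),1),"t",round(r.current_t(),2))
    return r.current_wrist_force()[2]
E
python3 - <<'E'
from h import *
p,o=up([*B,88]); r.movel(p,vel=150); st()
print(r.movel(p-[0,0,25],vel=40,contact_N=4)); st("touch")
zc=r.current_tool_pos()[2]
r.movel([p[0],p[1],zc+40],vel=150)
knock(zc,110)
open("zc","w").write(str(zc))
E
```

```text
7.98 [574.1 -27.2  83.9] [-1.   1.  -4.6] 50.5
True
touch 8.2 [574.2 -27.3  83.6] [0.  0.6 4.5] 50.6
knock 110 True 82.0 1.4 after W [ 0.5 -0.  -6.2] t 9.68
```

Run:
```python
from h import *
zc=float(open("zc").read())
for v in (140,165,165):
    if knock(zc,v)>-5.9: break
st()
t=r.grab_frame("scene");b=r.grab_frame("top")
cv2.imwrite("pics/2.png",np.hstack([cv2.resize(t[130:270,200:320],(400,467)),cv2.resize(b[140:240,220:320],(400,467))])[:,:,::-1])
```

```text
knock 140 True 79.6 0.5 after W [ 0.2 -0.  -6. ] t 10.68
knock 165 True 75.9 -0.4 after W [-0.1 -0.4 -6. ] t 11.68
knock 165 True 72.6 0.5 after W [-0.  -0.  -5.4] t 12.69
 12.69 [573.9 -26.6 122.2] [-0.  -0.  -5.4] 50.3
```

View pics/2.png

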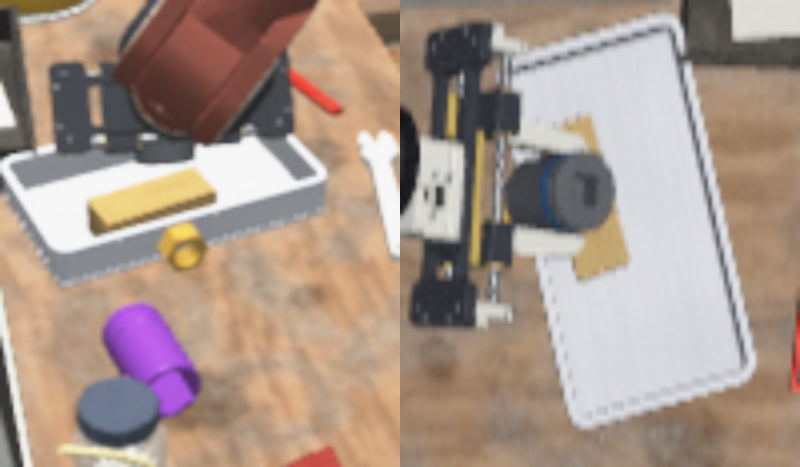

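The nut came out (weight dropped to 5.4 N), but the socket had slipped to about 20–25° of tilt in the grip. The nut fell past the tray wall and shows at crop (183,245), apparently on the bench at the tray's left side. To keep the order, I'll park the socket upright on the bench, put the nut in the tray, and then place the socket.

Run:
```python
from h import *
print(px2w([[255,203.5]],"scene",11))
p=np.array(r.current_tool_pos())
r.movel(p+[0,0,30],vel=200)
a=A-np.radians(22)
q=tool([470,135,105],Z,d(-95),a,12,1)
r.move_ptp(*q);st()
t=r.grab_frame("scene")
print("nut s",[(np.round(x["xyz"]),round(x["confidence"],2)) for x in r.boxes_of("nut","scene")][:2])
b=r.grab_frame("top")
print("nut t",[(np.round(x["xyz"]),round(x["confidence"],2)) for x in r.boxes_of("nut","top")][:2])
for x in r.silhouettes("socket","top")[:2]:
    m=np.argwhere(x["mask"])[:,::-1]; print(m.min(0),m.max(0),m.mean(0),x["confidence"])
cv2.imwrite("pics/3.png",np.hstack([cv2.resize(t[140:280,200:340],(400,400),interpolation=2),cv2.resize(b[140:240,170:270],(400,400),interpolation=2)])[:,:,::-1])
```

```text
[[563.31484524  17.21394251]]
 13.86 [468.8 117.2 110.8] [ 0.4 -1.  -5. ] 50.3
nut s [(array([470., 153., 152.]), 0.74), (array([567.,  29.,  22.]), 0.56)]
nut t []
[190 162] [218 180] [203.9675 170.705 ] 0.95
[203 208] [220 225] [211.79230769 216.34615385] 0.79
```

View pics/3.png

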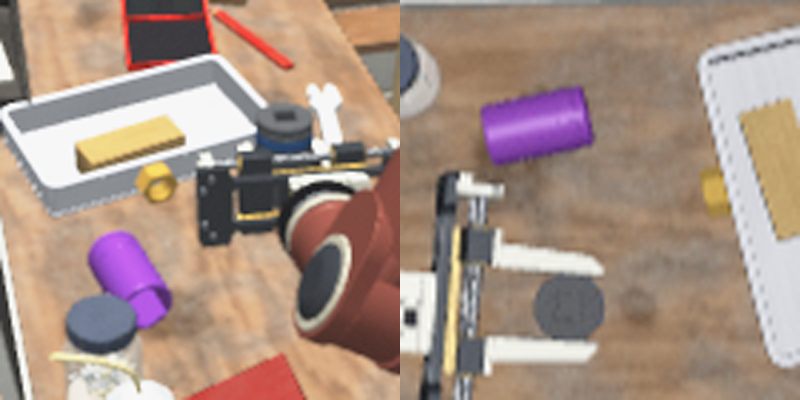

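The top crop now shows the socket round at (570,305), so it is upright. The nut stands against the tray's outer left wall at top crop (715,193). Next I set the socket down and fetch the nut.

Run:
```python
from h import *
p=np.array(r.current_tool_pos())
print(r.movel(p-[0,0,75],vel=90,contact_N=4)); st("down")
r.set_gripper(80); 
p=np.array(r.current_tool_pos());z=R.from_euler("xyz",r.current_eef_rot()).apply(Z)
r.movel(p-z*75,vel=200); r.movel(p-z*75+[0,0,120],vel=300); st("off")
w=px2w([[245.5,188]],"top",18)[0]; print("nut outer",w)
n=d(7+90)[:2]   # tray left normal
c=w-n*9; print("nut c",c)
y=d(7);zz=-Z;o=R.from_matrix(np.c_[np.cross(y,zz),y,zz]).as_euler("xyz")
o2=R.from_matrix(np.c_[-np.cross(y,zz),-y,zz]).as_euler("xyz")
q0=np.array(r.current_joints())
for oo in (o,o2):
    q=r.solve_ik([*c,100],oo); print(np.round(q,2),np.abs(np.array(q)-q0).max())
b=r.grab_frame("top"); s=r.grab_frame("scene")
print([(np.round(x["xyz"]),round(x["confidence"],2)) for x in r.boxes_of("nut","scene")][:2])
cv2.imwrite("pics/4.png",np.hstack([cv2.resize(s[140:280,200:340],(400,400),interpolation=2),cv2.resize(b[140:240,190:290],(400,400),interpolation=2)])[:,:,::-1])
```

```text
False
down 15.08 [469.4 115.5  37.8] [-0.1 -0.4 -4.6] 50.6
off 16.84 [475.1 185.7 178.9] [-0.  -0.1 -0.1] 80.2
nut outer [563.11112446  33.98187985]
nut c [564.20794855  25.04896449]
[ 0.07  0.64 -0.23  1.8   0.21  0.73 -0.16] 1.0209219124425961
[-0.64  0.84  0.98  1.83 -0.85  0.97 -2.3 ] 1.4010706988332813
[(array([571.,  28.,  24.]), 0.46)]
```

View pics/4.png

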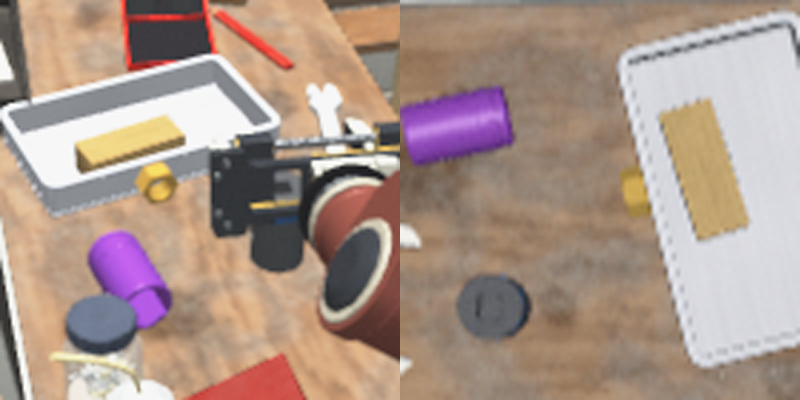

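The socket stands upright at top crop (495,307), and the nut is against the wall at (635,192). The tray has turned to a yaw of about 15°. Now I pick up the nut.

Run:
```python
from h import *
y=d(14);zz=-Z;o=R.from_matrix(np.c_[np.cross(y,zz),y,zz]).as_euler("xyz")
c=[566,24.5]; t=px2w([[290,208.75]],"top",20)[0]; print("drop",t)
r.move_ptp([*c,130],o); r.movel([*c,5],vel=170,contact_N=12); st("at")
r.set_gripper(25,strength=30); st("grip")
b=r.grab_frame("scene")
r.movel([*c,120],vel=250); st("lift")
g=r.current_finger_gap()
if g>30:
    r.movel([*t,120],vel=300); r.movel([*t,17],vel=170,contact_N=6); st("low")
    r.set_gripper(float(g)+22); r.movel([*t,150],vel=300)
st()
b=r.grab_frame("top"); s=r.grab_frame("scene")
cv2.imwrite("pics/5.png",np.hstack([cv2.resize(s[140:280,200:340],(400,400),interpolation=2),cv2.resize(b[140:240,200:300],(400,400),interpolation=2)])[:,:,::-1])
```

```text
drop [ 491.36249119 -112.00089683]
at 18.94 [566.6  25.5   5.4] [-0.2  0.3  1.2] 79.8
grip 19.67 [566.   24.4   5.2] [-1.6  0.3  2.3] 40.2
lift 20.32 [565.   24.2 119. ] [-0.6 -0.  -1.8] 39.9
low 21.75 [ 492.3 -111.1   17.3] [-0.   0.9 -1.2] 40.1
 22.93 [ 489.4 -112.5  149.5] [-0.7  0.4  0.1] 61.8
```

View pics/5.png

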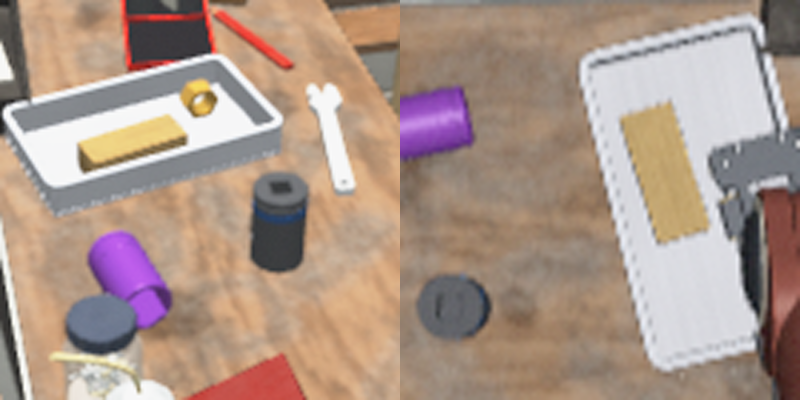

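The nut is now in the tray at scene crop (200,97), and the socket stands upright at top crop (454,307). Next I move the socket to the free end with the tool pointing down.

Run:
```python
from h import *
def dn(t): 
    y=d(t);return R.from_matrix(np.c_[np.cross(y,-Z),y,-Z]).as_euler("xyz")
c=px2w([[213.5,216.75]],"top",85)[0]; print("socket",c)
F=np.array([488,-266.])
r.set_gripper(90); r.move_ptp([*c,150],dn(-5)); r.movel([*c,48],vel=170,contact_N=12); st("at")
r.set_gripper(40,strength=50); st("grip")
r.movel([*c,150],vel=250); st("lift")
r.move_ptp([*F,150],dn(-6.6)); st("over")
b=r.grab_frame("top"); s=r.grab_frame("scene")
r.movel([*F,70],vel=170); print(r.movel([*F,46],vel=60,contact_N=5)); st("down")
cv2.imwrite("pics/6.png",np.hstack([cv2.resize(s[90:230,180:320],(400,400),interpolation=2),cv2.resize(b[150:250,300:400],(400,400),interpolation=2)])[:,:,::-1])
```

```text
socket [469.08082284 134.90542134]
at 25.43 [469.9 134.3  48.5] [0.4 0.1 0.4] 90.4
grip 26.13 [470.9 135.1  48.5] [2.1 1.2 1.1] 50.4
lift 26.69 [466.8 134.2 148.5] [ 0.7 -0.7 -6.1] 50.6
over 28.18 [ 488.8 -263.5  149.6] [-0.2  0.2 -4.2] 50.5
True
down 29.27 [ 489.7 -266.8   51.7] [ 1.1 -0.9  3. ] 50.2
```

View pics/6.png

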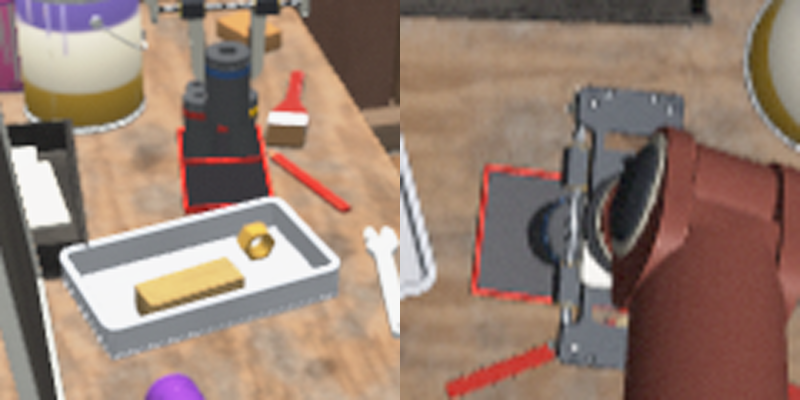

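The pre-lowering view shows the socket at top crop (550,232), over the middle of the free half. Contact at z 51.7 matches the tray floor, so I release.

Run:
```python
from h import *
r.set_gripper(72); p=np.array(r.current_tool_pos())
r.movel([*p[:2],160],vel=200); r.movel([p[0]-20,p[1]+180,220],vel=300); st()
b=r.grab_frame("top"); s=r.grab_frame("scene")
cv2.imwrite("pics/7.png",np.hstack([cv2.resize(s[100:280,160:340],(400,400),interpolation=2),cv2.resize(b[110:260,250:400],(400,400),interpolation=2)])[:,:,::-1])
```

```text
31.33 [467.1 -87.5 219. ] [ 0.2 -0.  -0.6] 72.3
```

View pics/7.png

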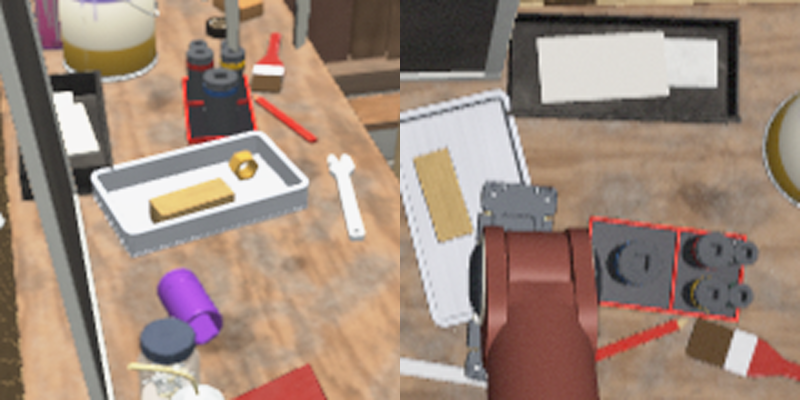

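The socket stands upright in the free half at top crop (632,262), and the nut is in the tray at scene crop (243,165). The jar at (170,345) is still standing, and the arm is clear.

```bash
python3 -c "
from station import r
print(r.job_done(), r.current_t())"
```

```text
the job is handed in; nothing more can be done
the job is handed in; nothing more can be done
```

I handed the job in at about 31 s with the nut in the parts tray, the empty socket mouth down in the free end, and the jar and oil can untouched, but the nut did not drop straight into the tray: the socket tilted in the grip while knocking and the nut fell on the bench beside the tray, so I picked it up and put it in before placing the socket.

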